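Key the trimming bat onto the wheel head

ROBOT

A 7-joint arm with a two-finger parallel gripper is mounted at the origin on the work surface. World frame = base frame: x ahead of the robot, y to its left, z up, the work surface at z = 0. Lengths are in m, angles in rad, forces in N, time in s.
With the tool pointing down it reaches from about 0.4 to 0.85 m from the base axis. Payload 4.5 kg.
Tool frame: the origin (TCP) lies midway between the tips of the shut fingers; the grasp point (between the pads) lies 19 mm behind it; z points along the fingers, y is the line along which they close (so a half turn about z gives the same grasp; the last joint's range is limited). The gripper opens to 88 mm and grips with 3 to 60 N. Pads are 18 mm wide; open, the fingers measure 123 mm over their backs; the gripper's body (75 mm by 187 mm) begins 45 mm behind the grasp point.
Start: joints at [1.151, 0.689, -0.195, 1.565, 0.157, 0.902, -0.215], TCP at [0.274, -0.562, 0.239] pointing down, gripper open.
Joint ranges: [-3.01, 3.01], [-0.46, 2.08], [-1.47, 1.51], [0.13, 2.56], [-1, 4.14], [0.04, 2.09], [-2.66, 2.66]. Speed limits (rad/s): [2.57, 2.57, 3.14, 3.14, 3.14, 3.14, 3.14].

INTERFACE

Orientations are given as a unit quaternion [x, y, z, w].
In Python, from plant import r, eyes, finish_job gives the robot as it stands. The module is installed in compiled form; this text tells all that it offers.
- The arm moves only by the tool move_arm, never from a script. Its argument "motion" is a list of rows, each a list of 7 numbers: the shift along the tool's x, y, z in mm, then the turn, a rotation vector about the tool's x, y, z in degrees, then the closure, from 0 (fully open) to 1 (shut). A call has 1 to 5 rows; each row is the pose to reach, as a shift and turn from the pose commanded when the call began, along the tool's axes at that moment; what a row does not reach only later rows make up. A row lasts 1/8 s, in which the tool goes at most 62.5 mm and 10.7 degrees, less where a joint would pass 70% of its speed; a pose out of reach is approached as far as the arm can. A call with a gripper value outside its range is refused whole. The fingers move at their own pace and stop on an object; "newtons" is the grip in N (left out, the last holds). Time passes only in rows, so rows that repeat a pose let the fingers close. It gives the time, the measured TCP pose, the force, the opening and the grip force at its end, in the units of the state.
- r.get_state(): the state, without advancing time (a new reading comes with each control period).
- eyes.snapshot(name): name is "side" or "top"; returns a dict with "frame" (384x512x3 uint8, red, green, blue), "z_map" (384x512 float32, m along the optical axis (not along the pixel's ray), 0 where there is no reading), "intrinsics" (3x3 intrinsics, pixels), "dist" ([k1, k2, p1, p2, k3] as OpenCV has them; the pictures are not rectified), "world_to_cam" (4x4, takes a point from world to camera coordinates). Camera axes: x right, y down, z forward; pixel columns grow to the right and rows downward; lengths in m; the calibration is good to about 2 mm. A picture is of the moment at which its call begins.
- finish_job(): hands the job in; it is judged then, once.
The state is a dict: "clock": time; "q": joint angles; "qd": joint speeds; "joint_torque": joint torques, N m; "tool_pos": TCP position; "eef_rot": TCP orientation; "contact_force": force on the tool from outside, world axes, zero at the start; "moment": the same for the moment, N m; "opening": opening from 0.0 (shut) to 1.0 (fully open); "finger_force": force on a finger pad.
Only numpy, scipy, OpenCV 4.12 (cv2) and the standard library are available. Lean on these libraries where they do the work, as an engineer would, in place of code of your own. Each camera call takes 0.05 s, during which the arm holds its last target. There are 200 camera calls.

TASK

The round black trimming bat sits loosely on the hub of the small pottery wheel, with the notch in its rim away from the wheel head's drive pin. Without taking hold of it, turn the bat round with a fingertip pushing on one of its upright posts until the notch is over the pin, then press down on the round boss at its centre until the bat is fully home, flat on the wheel head with the pin in the notch. Do not grip or lift the bat; leave everything else on the table where it stands, and finish clear of it all.

Things in the scene. Friction and masses are not known exactly. Their poses are not given: they have to be found in the camera images.
- wheel: Small tabletop pottery wheel, fixed to the table, not turning: white base 200 mm across, aluminium head 220 mm across with its flat top 90 mm above the table. A 24 mm spindle stands 18 mm up at its centre, hidden in the bat. Origin at the centre of its underside on the wheel axis, z up; its x axis points from the axis to the drive pin.
- collar (a joint): Black friction collar, 70 mm across, on the head round the spindle, under the bat, which it carries. Value: how far it has sunk, 0 (raised, bat 12 mm above the head) to 0.012 m (level with the head). It sinks slowly under about 3 to 10 N of push on the bat's centre and stays where it is left. It does not hinder turning.
- pin (a point): Centre of the top of the drive pin: a fixed upright steel pin, 12 mm in diameter with a 2 mm chamfer, standing 9 mm above the head (top 99 mm above the table), 96 mm from the wheel axis. Beside it an aluminium ear 22 mm wide sticks out 17 mm from the head's rim. The pin's top is 3 mm below the raised bat; half of it shows outside the bat's rim.
- bat: Trimming bat, loose: black disc 190 mm across, 12 mm thick, 0.25 to 0.5 kg. Origin at the centre of its underside, z up; x axis points to the notch. Underside 102 mm above the table at the start, 90 mm when home. A blind bore sits on the wheel's spindle with 1 mm play, so it turns about the wheel axis, either way, with no end stop, under 0.5 to 2 N at a post, and stays where left.
- notch (a point): The notch in the bat's rim: straight-sided, 18 mm wide, 15 mm deep from the rim inwards, cut through the full thickness, open outwards. The point is at the level of the disc's top face, 88.5 mm from the bat's centre, on the middle line of the notch (7.5 mm nearer the axis than the pin when seated).
- boss (a point): Centre of the flat top of the bat's round aluminium boss, the place to press: boss 52 mm across, rising 12 mm above the disc's top; this point is 24 mm above the bat's underside, 126 mm above the table at the start and 114 mm when the bat is home.
- post_a (a point): Centre of the top of one of the bat's three upright aluminium posts, 16 mm in diameter, 25 mm tall above the disc's top (which is 114 mm above the table at the start), 65 mm from the bat's centre, 60 degrees counterclockwise from the notch seen from above.
- post_b (a point): Centre of the top of one of the bat's three upright aluminium posts, 16 mm in diameter, 25 mm tall above the disc's top (which is 114 mm above the table at the start), 65 mm from the bat's centre, 180 degrees counterclockwise from the notch seen from above.
- post_c (a point): Centre of the top of one of the bat's three upright aluminium posts, 16 mm in diameter, 25 mm tall above the disc's top (which is 114 mm above the table at the start), 65 mm from the bat's centre, 300 degrees counterclockwise from the notch seen from above.
- mug: Terracotta mug, 72 mm across, 75 mm tall, loose, beside the wheel; origin at the centre of its underside. Leave alone.
- jar: Small glaze jar, 52 mm across, 70 mm tall, loose, beside the wheel; origin at the centre of its underside. Leave alone.
- rib: Flat wooden rib, 90 x 45 x 8 mm, loose, lying beside the wheel; origin at the centre of its underside. Leave alone.
- bowl: White bowl, 120 mm across, 50 mm tall, loose; origin at the centre of its underside. Leave alone.
- brush: Brush lying on the table, loose; origin under it. Leave alone.
- spool: Turned wooden stamp, 52 mm across the foot, 62 mm tall, loose; origin at the centre of its underside. Leave alone.
- tub: Larger glaze jar, 68 mm across, 85 mm tall, loose; origin at the centre of its underside. Leave alone.
There are look-alikes about, which are no part of the job. Several things have the shape of the bat; the one meant has the colours described above. Of the things that look like the wheel, take the one that is farthest to the robot's left at the start.

How it is judged:
At the end, for the whole second after the job is handed in: The bat lies home on the wheel head: its underside less than 2.5 mm above the head, level within 0.03 rad, centred within 4 mm of the wheel axis, the notch around the pin (notch point within 13 mm of the pin in plan), at rest (z of bat in the frame of wheel below 0.0925 m and angle between bat's own z axis and vertical below 0.03 rad and horizontal distance between bat and wheel below 0.004 m and horizontal distance between notch and pin below 0.013 m and linear speed of bat below 0.02 m/s); the robot touches nothing.
It fails at once if the bat is lifted (more than 6 mm above its starting height) (z of bat in the frame of wheel above 0.108 m).
It fails at once if the bat is gripped while still raised (the fingers bear on it with over 36 N in all before it has sunk 2 mm) (contact force between the fingers and bat above 36 N and z of bat in the frame of wheel above 0.1 m).
It fails at once if the bat is tipped up (more than 0.2 rad) (angle between bat's own z axis and vertical above 0.2 rad).
It fails at once if one of the other things on the table is moved by more than 25 mm or lifted (distance of any of mug, jar, rib, bowl, brush, spool, tub from where it was at the start of the episode above 0.025 m).
It also fails if it takes over 48 s, if anything falls off the work surface, if the arm or the gripper's body presses on something with over 40 N, if the wrist force passes 120 N, or if a joint passes its speed limit or range.

## Working session

There is one attempt and no reset: what is moved stays moved. The work goes in short steps, Python scripts to look and compute and a tool call to move; the robot and the scene stay as the last step left them, time stands still between calls to the robot, and variables do not carry over. Pictures are saved under pics/ and viewed, at most 10 in all, crops included, and the job is handed in when it is done.

Besides the shell and the picture viewer there is one more tool, called after "Emit:" by a JSON object that holds its "api" and its "payload". move_arm: Moves the arm, as the interface text tells. Its arguments: {"type":"object","properties":{"motion":{"type":"array","items":{"type":"array","items":{"type":"number"}}},"newtons":{"type":"number"}},"required":["motion"]}

```bash
mkdir -p pics
cat > h.py <<'E'
import numpy as np, cv2
from plant import r, eyes, finish_job
def snap(n):
    s=eyes.snapshot(n); return s
def ray(s,uv,z):
    p=cv2.undistortPoints(np.array([[uv]],float),s['intrinsics'],np.array(s['dist'],float))[0,0]
    T=s['world_to_cam'];R=T[:3,:3];c=-R.T@T[:3,3];d=R.T@np.array([p[0],p[1],1.])
    return c+d*(z-c[2])/d[2]
def proj(s,P):
    T=s['world_to_cam'];rv=cv2.Rodrigues(T[:3,:3])[0]
    return cv2.projectPoints(np.array([P],float),rv,T[:3,3],s['intrinsics'],np.array(s['dist'],float))[0][0,0]
def pts(s):
    h,w=s['z_map'].shape
    u,v=np.meshgrid(np.arange(w),np.arange(h))
    p=cv2.undistortPoints(np.stack([u,v],-1).reshape(-1,1,2).astype(float),s['intrinsics'],np.array(s['dist'],float)).reshape(h,w,2)
    c=np.dstack([p,np.ones((h,w))])*s['z_map'][...,None]
    T=s['world_to_cam'];return (c-T[:3,3])@T[:3,:3]
def save(s,n,box=None,k=1):
    f=s['frame'][...,::-1]
    if box: f=f[box[1]:box[3],box[0]:box[2]]
    cv2.imwrite('pics/'+n,cv2.resize(f,None,fx=k,fy=k,interpolation=cv2.INTER_CUBIC))
E
python3 - <<'E'
from h import *
st=r.get_state();print(st['clock'],st['tool_pos'],st['eef_rot'],st['opening'])
a=snap('top');b=snap('side');save(a,'t0.png',None,1.5);save(b,'s0.png',None,1.5)
for s in(a,b):
    T=s['world_to_cam'];print(-T[:3,:3].T@T[:3,3],T[2,:3])
E
```

```text
0.0 [ 0.27365978 -0.56120257  0.23790697] [ 9.74350987e-01  2.25031812e-01 -2.77337224e-04 -8.72535990e-04] 1.0042037858103459
[ 0.3565843  -0.0188037   1.38859164] [ 0.12896337  0.01246492 -0.99157101]
[0.36409965 1.01436744 1.2246053 ] [ 0.0937034  -0.67912248 -0.72801945]
```

View pics/t0.png

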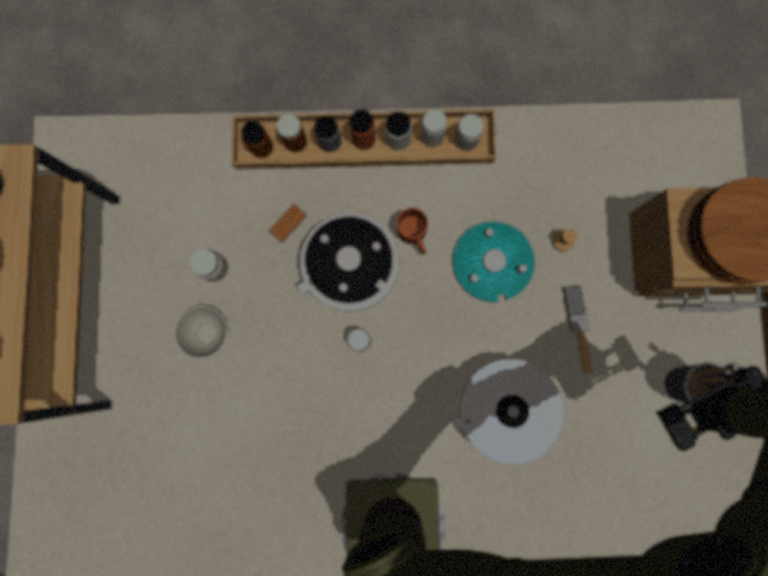

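View pics/s0.png

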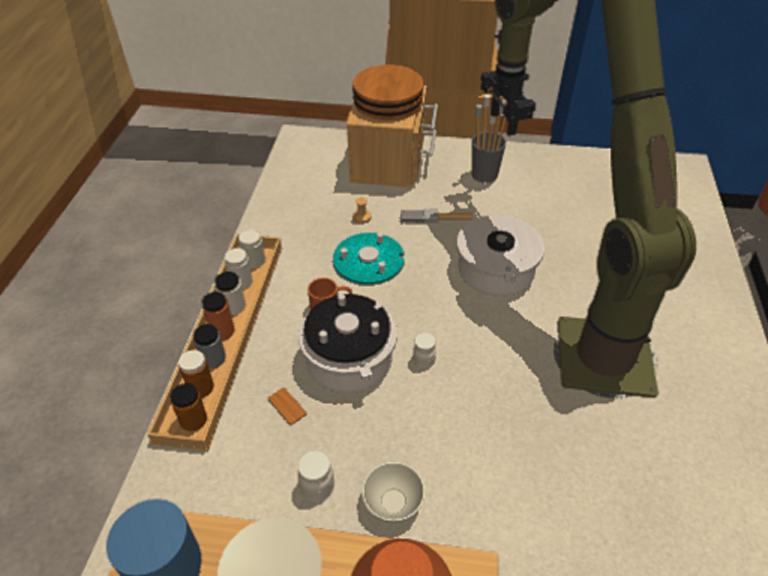

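Candidates, in native top pixels: the black bat on a wheel at (232,173), the teal bat on the table at (329,174), and a bare white wheel with a black collar at (341,274). I choose the black bat on the leftmost wheel. The notch seems to be near (254,190) and the pin's ear near (203,192). I'll check this in a close crop and measure.

```bash
cat > meas.py <<'E'
from h import *
def bat(s,c0=None,zt=0.114,box=(185,130,280,215)):
    """disc top plane z=zt: rectify to plan view (1 mm/px) around c0 for masks"""
    f=s['frame'].max(2).astype(np.uint8)
    m=np.zeros_like(f);x0,y0,x1,y1=box
    m[y0:y1,x0:x1]=(f[y0:y1,x0:x1]<55)*255
    n,l,st,_=cv2.connectedComponentsWithStats(m)
    k=1+np.argmax(st[1:,4]);cn=cv2.findContours(((l==k)*255).astype(np.uint8),cv2.RETR_EXTERNAL,cv2.CHAIN_APPROX_NONE)[0]
    cn=max(cn,key=len)[:,0].astype(float)
    P=np.array([ray(s,q,zt)[:2] for q in cn])
    # robust circle fit with r known-ish
    w=np.ones(len(P),bool)
    for _ in range(6):
        A=np.c_[2*P[w],np.ones(w.sum())];x=np.linalg.lstsq(A,(P[w]**2).sum(1),rcond=None)[0]
        c=x[:2];R=np.sqrt(x[2]+c@c);d=np.linalg.norm(P-c,axis=1)-R;w=abs(d)<0.003
    return c,R,P,d,cn
E
python3 - <<'E'
from meas import *
a=snap('top');save(a,'t1.png',(180,125,285,215),7)
c,R,P,d,cn=bat(a);print('disc',c,R)
i=d<-0.005
for q,p,dd in zip(cn[i],P[i],d[i]):print(q,np.round(dd*1e3,1),np.round(np.degrees(np.arctan2(*(p-c)[::-1]))))
g=a['frame'].max(2)
# bright blobs within disc
m=np.zeros(g.shape,np.uint8);hull=cv2.convexHull(cn.astype(np.int32));cv2.fillConvexPoly(m,hull,255)
m=cv2.erode(m,np.ones((3,3)));m=((m>0)&(g>90)).astype(np.uint8)
n,l,st,ce=cv2.connectedComponentsWithStats(m)
for k in range(1,n):
    if st[k,4]<8: continue
    big=st[k,4]>100
    p=ray(a,ce[k],.126 if big else .139)[:2];v=p-c
    print(st[k,4],ce[k],p,'r',np.linalg.norm(v),'ang',np.degrees(np.arctan2(v[1],v[0])))
W=pts(a);
for q in [(232,173),(222,173),(203,192),(254,190)]:print(q,W[q[1],q[0]])
E
```

```text
disc [0.58604172 0.08150929] 0.09089645229729677
[249. 191.] -8.6 -139.0
[249. 190.] -11.0 -137.0
[249. 189.] -13.3 -135.0
[250. 188.] -13.2 -132.0
[250. 187.] -15.3 -130.0
[251. 186.] -14.7 -127.0
[252. 185.] -13.8 -123.0
[253. 185.] -11.1 -122.0
[254. 185.] -8.3 -121.0
18 [215.77777778 158.5       ] [0.62801598 0.13097145] r 0.06487174951773174 ang 49.681614885851886
16 [250.5 163.5] [0.60944019 0.02009575] r 0.06571994015962875 ang -69.14323008974765
197 [231.85786802 171.87309645] [0.58590473 0.08093144] r 0.0005938603502180139 ang -103.33633033104071
8 [252.25 188.5 ] [0.52879706 0.01580164] r 0.08714611602839288 ang -131.06246041154256
19 [228.36842105 191.21052632] [0.52164838 0.091549  ] r 0.06517129102091221 ang 171.1382313977348
(232, 173) [0.58221573 0.08050884 0.12600474]
(222, 173) [0.58591824 0.11447838 0.10900748]
(203, 192) [0.52702845 0.17926986 0.09102523]
(254, 190) [0.53000312 0.0114038  0.09338778]
```

View pics/t1.png

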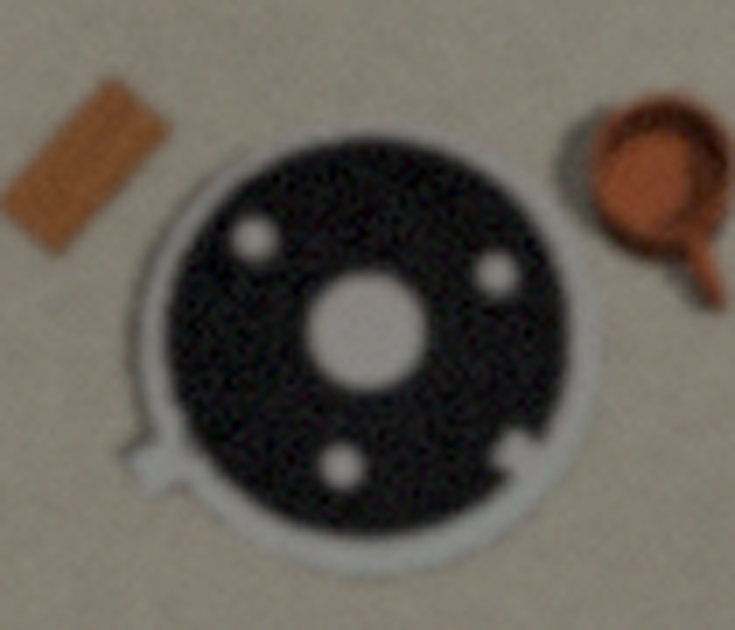

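The crop confirms a black disc with aluminium boss and posts. The notch is at crop (518,452), native (254,190), which is about −129° in world. The ear is at crop (155,467), native (202,192), at about +121°, so the bat must turn clockwise by about 110°. Next I'll measure the ear/pin angle in both views and check the heights along the travel path.

Run:
```python
from h import *
c=np.array([.586,.0815])
for n in('top','side'):
    s=snap(n);W=pts(s);h=s['frame'].shape
    d=W[...,:2]-c;rr=np.hypot(d[...,0],d[...,1]);an=np.degrees(np.arctan2(d[...,1],d[...,0]))
    # wheel axis from head annulus
    m=(abs(W[...,2]-.09)<.006)&(rr<.135)&(s['z_map']>0)
    P=W[m][:,:2];
    k=(rr>.1135)&(rr<.14)&(abs(W[...,2]-.088)<.015)
    print(n,'ear n',k.sum())
    v,u=np.nonzero(k)
    for a,b in zip(u,v):
        p=ray(s,(a,b),.09)[:2]-c
        print((a,b),np.round(W[b,a,2],3),s['frame'][b,a],'r%.1f a%.1f'%(1e3*np.hypot(*p),np.degrees(np.arctan2(p[1],p[0]))))
    if n=='top':
        # hough-like circle for head rim: points z .09 outermost -> fit of height-mask contour
        mm=((W[...,2]>.08)&(rr<.13)).astype(np.uint8)*255
        cn=max(cv2.findContours(mm,0,cv2.CHAIN_APPROX_NONE)[0],key=len)[:,0]
        P=np.array([ray(s,q.astype(float),.09)[:2] for q in cn]);w=np.ones(len(P),bool)
        for _ in range(6):
            A=np.c_[2*P[w],np.ones(w.sum())];x=np.linalg.lstsq(A,(P[w]**2).sum(1),rcond=None)[0]
            R=np.sqrt(x[2]+x[:2]@x[:2]);dd=np.linalg.norm(P-x[:2],axis=1)-R;w=abs(dd)<.004
        print('head',x[:2],R,w.sum())
        for y in np.arange(-.6,.2,.05):
            q=(abs(W[...,1]-y)<.03)&(W[...,0]>.2)&(W[...,0]<.75);print('y%.2f'%y,'zmax',np.round([W[q&(abs(W[...,0]-xx)<.05)][:,2].max() if (q&(abs(W[...,0]-xx)<.05)).any() else -1 for xx in (.25,.35,.45,.55,.65)],2))
```

```text
top ear n 36
(np.int64(265), np.int64(150)) 0.074 [102  57  38] r134.0 a-54.4
(np.int64(265), np.int64(151)) 0.073 [101  57  35] r132.0 a-55.5
(np.int64(265), np.int64(152)) 0.074 [97 56 38] r130.0 a-56.8
(np.int64(266), np.int64(152)) 0.074 [112  57  33] r132.8 a-57.6
(np.int64(266), np.int64(153)) 0.077 [110  60  36] r130.9 a-58.8
(np.int64(266), np.int64(154)) 0.075 [98 53 35] r129.1 a-60.1
(np.int64(267), np.int64(154)) 0.077 [113  62  39] r132.0 a-60.8
(np.int64(267), np.int64(155)) 0.077 [96 51 32] r130.3 a-62.1
(np.int64(268), np.int64(155)) 0.079 [114  60  39] r133.2 a-62.8
(np.int64(270), np.int64(157)) 0.077 [98 54 29] r136.1 a-66.7
(np.int64(201), np.int64(189)) 0.091 [121 122 119] r115.3 a115.0
(np.int64(199), np.int64(190)) 0.094 [117 118 115] r122.6 a115.1
(np.int64(200), np.int64(190)) 0.089 [129 130 127] r119.7 a115.7
(np.int64(201), np.int64(190)) 0.088 [130 133 128] r116.8 a116.5
(np.int64(202), np.int64(190)) 0.093 [133 134 131] r113.9 a117.2
(np.int64(199), np.int64(191)) 0.096 [122 124 121] r124.1 a116.4
(np.int64(200), np.int64(191)) 0.091 [132 133 131] r121.2 a
[... 6319 characters left out ...]
242), np.int64(251)) 0.089 [141 130 119] r131.5 a114.4
(np.int64(243), np.int64(251)) 0.087 [117 110 101] r132.4 a115.7
(np.int64(244), np.int64(251)) 0.085 [117 112 103] r133.4 a117.0
(np.int64(245), np.int64(251)) 0.084 [105  97  88] r134.5 a118.3
(np.int64(246), np.int64(251)) 0.077 [107 101  94] r135.7 a119.5
(np.int64(247), np.int64(251)) 0.08 [127 120 115] r136.9 a120.7
(np.int64(241), np.int64(252)) 0.076 [97 90 83] r134.4 a112.7
(np.int64(242), np.int64(252)) 0.082 [109 101  93] r135.2 a114.0
(np.int64(243), np.int64(252)) 0.078 [113 106  99] r136.1 a115.3
(np.int64(244), np.int64(252)) 0.078 [127 120 115] r137.1 a116.5
(np.int64(245), np.int64(252)) 0.077 [109 100  91] r138.2 a117.8
```

```bash
cat >> h.py <<'E'
from scipy.spatial.transform import Rotation as Ro
C=np.array([.586,.081])
def plan(ws,close=1,per=5):
    """ws: world (x,y,z,yaw of tool x deg), tool straight down; prints rows from present pose"""
    st=r.get_state();p=st['tool_pos'];R=Ro.from_quat(st['eef_rot'])
    yaw=np.degrees(np.arctan2(R.as_matrix()[1,0],R.as_matrix()[0,0]));print('t%.2f'%st['clock'],'now',np.round(p,4),'yaw %.1f'%yaw,'F',np.round(st['contact_force'],1),'q',np.round(st['q'],2))
    for x,y,z,a in ws:
        t=Ro.from_euler('z',a,degrees=True)*Ro.from_quat([1,0,0,0])
        s=R.inv().apply(np.array([x,y,z])-p)*1e3;rv=np.degrees((R.inv()*t).as_rotvec())
        print([round(float(v),1) for v in [*s,*rv]]+[close])
def arc(th,z,rad=.065):return (C[0]+rad*np.cos(np.radians(th)),C[1]+rad*np.sin(np.radians(th)),z,th+90)
E
python3 - <<'E'
from h import *
plan([(.28,-.54,.29,30),(.33,-.48,.31,40),(.37,-.43,.31,50),(.41,-.38,.31,60),(.45,-.33,.31,69)])
plan([arc(73,.2),arc(73,.125)])
E
```

```text
t0.25 now [ 0.2739 -0.5615  0.2384] yaw 26.0 F [-0.5  0.9  1. ] q [ 1.15  0.69 -0.19  1.57  0.16  0.9  -0.22]
[14.9, -16.7, -51.6, -0.0, 0.0, -4.0, 1]
[86.1, -48.7, -71.6, -0.0, -0.0, -14.0, 1]
[144.0, -76.1, -71.6, -0.0, -0.0, -24.0, 1]
[201.9, -103.5, -71.6, -0.0, -0.0, -34.0, 1]
[259.8, -130.9, -71.6, -0.0, -0.0, -43.0, 1]
t0.25 now [ 0.2739 -0.5615  0.2384] yaw 26.0 F [-0.5  0.9  1. ] q [ 1.15  0.69 -0.19  1.57  0.16  0.9  -0.22]
[606.6, -488.1, 38.7, -0.0, -0.1, -137.0, 1]
[606.6, -488.0, 113.7, -0.0, -0.1, -137.0, 1]
```

Emit:
{"api": "move_arm", "payload": {"motion": [[15,-17,-52,0,0,-4,1],[70,-42,-72,0,0,-14,1],[125,-68,-72,0,0,-24,1],[175,-95,-72,0,0,-34,1],[220,-125,-72,0,0,-43,1]]}}

```text
clock: 0.88
tool_pos: [0.4182, -0.3512, 0.3109]
eef_rot: [0.822, 0.569, 0.0, 0.0]
contact_force: [1.0, -0.7, 0.1]
opening: 0.455
finger_force: 0.0
```

Run:
```python
from h import *
plan([(.46,-.27,.3,80),(.49,-.22,.29,90),(.52,-.16,.28,100),(.55,-.1,.27,110),(.57,-.05,.25,120)])
plan([arc(73,.2)])
```

```text
t0.88 now [ 0.4182 -0.3512  0.3109] yaw 69.3 F [ 1.  -0.7  0.1] q [ 0.88  0.52 -0.43  1.7   0.25  0.97 -0.  ]
[90.7, 10.5, 10.9, 0.0, 0.0, -10.7, 1]
[148.1, 20.9, 20.9, 0.0, 0.0, -20.7, 1]
[214.8, 27.8, 30.9, 0.0, 0.0, -30.7, 1]
[281.6, 34.7, 41.0, 0.0, 0.0, -40.7, 1]
[335.4, 35.8, 61.0, 0.0, 0.0, -50.7, 1]
t0.88 now [ 0.4182 -0.3512  0.3109] yaw 69.3 F [ 1.  -0.7  0.1] q [ 0.88  0.52 -0.43  1.7   0.25  0.97 -0.  ]
[528.5, 0.3, 110.9, 0.0, 0.0, -93.7, 1]
```

Emit:
{"api": "move_arm", "payload": {"motion": [[60,10,11,0,0,-10,1],[120,20,21,0,0,-20,1],[180,28,31,0,0,-30,1],[240,35,41,0,0,-40,1],[295,36,55,0,0,-50,1]]}}

```text
clock: 1.5
tool_pos: [0.5575, -0.0885, 0.2556]
eef_rot: [0.505, 0.863, 0.0, 0.001]
contact_force: [0.1, -0.5, 0.4]
opening: 0.004
finger_force: 0.0
```

Run:
```python
from h import *
plan([(.56,-.01,.24,130),(.58,.04,.22,140),(.59,.09,.2,150),arc(73,.18),arc(73,.17)])
```

```text
t1.50 now [ 0.5575 -0.0885  0.2556] yaw 119.3 F [ 0.1 -0.5  0.4] q [ 0.45  0.64 -0.63  1.72  0.46  0.93  0.14]
[67.3, 40.6, 15.6, 0.1, 0.0, -10.7, 1]
[101.1, 82.5, 35.7, 0.1, 0.1, -20.7, 1]
[139.8, 115.7, 55.7, 0.1, 0.1, -30.7, 1]
[178.8, 154.8, 75.7, 0.1, 0.1, -43.7, 1]
[178.8, 154.8, 85.7, 0.1, 0.1, -43.7, 1]
```

Emit:
{"api": "move_arm", "payload": {"motion": [[42,36,15,0,0,-10,1],[85,73,33,0,0,-20,1],[130,110,52,0,0,-30,1],[175,150,70,0,0,-40,1],[179,155,82,0,0,-44,1]]}}

```text
clock: 2.12
tool_pos: [0.6044, 0.148, 0.1732]
eef_rot: [0.143, 0.99, 0.002, -0.0]
contact_force: [-0.3, -0.4, -0.3]
opening: -0.0
finger_force: 0.0
```

Run:
```python
from h import *
s=snap('side');save(s,'s1.png',(170,120,330,280),3.7)
plan([arc(73,.165),arc(73,.145),arc(73,.125),arc(73,.125)])
```

```text
t2.17 now [0.604  0.1452 0.1714] yaw 163.5 F [ 0.3 -0.2  0. ] q [ 0.08  0.86 -0.75  1.62  0.69  0.94  0.37]
[-1.5, -1.6, 6.4, 0.1, -0.2, 0.5, 1]
[-1.6, -1.7, 26.4, 0.1, -0.2, 0.5, 1]
[-1.7, -1.7, 46.4, 0.1, -0.2, 0.5, 1]
[-1.7, -1.7, 46.4, 0.1, -0.2, 0.5, 1]
```

View pics/s1.png

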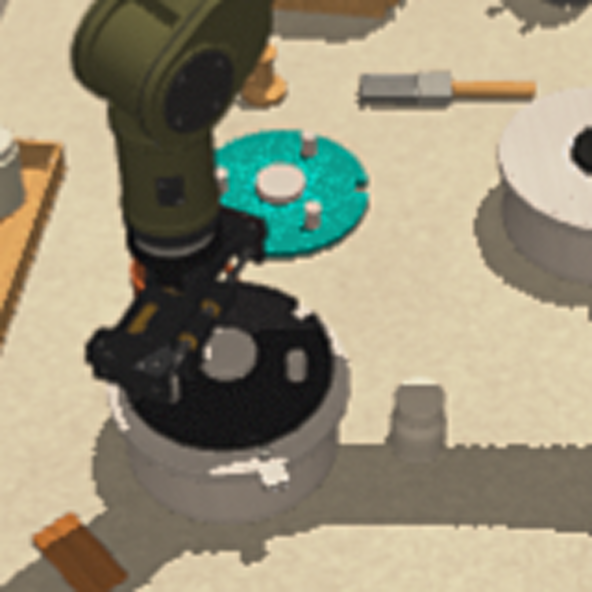

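The picture shows the shut fingers over the rim side of the bat near crop (160,385), outside the post, with the near post at (297,365). I'll descend beside the far post and then push clockwise.

Emit:
{"api": "move_arm", "payload": {"motion": [[-1,-2,15,0,0,0,1],[-1,-2,30,0,0,0,1],[-1,-2,42,0,0,0,1],[-1,-2,46,0,0,0,1]]}}

```text
clock: 2.68
tool_pos: [0.605, 0.1381, 0.1268]
eef_rot: [0.148, 0.989, -0.001, -0.001]
contact_force: [0.2, 0.1, -0.2]
opening: 0.005
finger_force: 0.0
```

Run:
```python
from h import *
plan([arc(a,.125) for a in (71,68,65,61,57)])
```

```text
t2.67 now [0.605  0.1381 0.1268] yaw 162.9 F [ 0.2  0.1 -0.2] q [ 0.07  0.91 -0.7   1.66  0.74  0.86  0.33]
[-0.8, 4.7, 1.8, -0.1, -0.0, 1.9, 1]
[-4.2, 4.5, 1.8, -0.1, -0.0, 4.9, 1]
[-7.5, 4.2, 1.7, -0.1, -0.0, 7.9, 1]
[-12.0, 3.4, 1.7, -0.1, -0.0, 11.9, 1]
[-16.4, 2.3, 1.7, -0.1, -0.0, 15.9, 1]
```

Emit:
{"api": "move_arm", "payload": {"motion": [[-1,5,2,0,0,2,1],[-4,4.5,2,0,0,5,1],[-8,4,2,0,0,8,1],[-12,3,2,0,0,12,1],[-16,2,2,0,0,16,1]]}}

```text
clock: 3.3
tool_pos: [0.6215, 0.1365, 0.1261]
eef_rot: [0.286, 0.958, 0.0, 0.0]
contact_force: [-1.1, 0.7, 0.0]
opening: 0.006
finger_force: 0.6
```

Run:
```python
from h import *
plan([arc(a,.125) for a in (53,48,43,38,33)])
```

```text
t3.30 now [0.6215 0.1365 0.1261] yaw 146.8 F [-1.1  0.7  0. ] q [ 0.05  0.91 -0.64  1.61  0.67  0.85  0.13]
[-5.0, -1.0, 1.1, 0.0, -0.0, 3.8, 1]
[-10.7, -1.6, 1.1, 0.0, -0.0, 8.8, 1]
[-16.2, -2.7, 1.1, 0.0, -0.0, 13.8, 1]
[-21.7, -4.3, 1.1, 0.0, -0.0, 18.8, 1]
[-26.9, -6.4, 1.1, 0.0, -0.0, 23.8, 1]
```

Emit:
{"api": "move_arm", "payload": {"motion": [[-5,-1,1,0,0,4,1],[-11,-1.6,1,0,0,9,1],[-16,-2.7,1,0,0,14,1],[-22,-4.3,1,0,0,19,1],[-27,-6.4,1,0,0,24,1]]}}

```text
clock: 3.92
tool_pos: [0.6407, 0.1165, 0.1251]
eef_rot: [0.479, 0.878, 0.0, -0.0]
contact_force: [-0.4, 0.3, 1.1]
opening: 0.005
finger_force: 0.6
```

Run:
```python
from h import *
plan([arc(a,.125) for a in (27,20,13,6,-1)])
```

```text
t3.92 now [0.6407 0.1165 0.1251] yaw 122.7 F [-0.4  0.3  1.1] q [ 0.03  0.91 -0.54  1.56  0.57  0.83 -0.16]
[-6.7, -0.5, 0.1, 0.0, -0.0, 5.7, 1]
[-14.6, -1.8, 0.1, 0.0, -0.0, 12.7, 1]
[-22.2, -4.0, 0.1, 0.0, -0.0, 19.7, 1]
[-29.5, -7.1, 0.1, 0.0, -0.0, 26.7, 1]
[-36.3, -11.1, 0.1, 0.0, -0.0, 33.7, 1]
```

Emit:
{"api": "move_arm", "payload": {"motion": [[-7,-0.5,0,0,0,6,1],[-15,-1.8,0,0,0,13,1],[-22,-4,0,0,0,20,1],[-29.5,-7,0,0,0,27,1],[-36,-11,0,0,0,34,1]]}}

```text
clock: 4.55
tool_pos: [0.6511, 0.0805, 0.1251]
eef_rot: [0.715, 0.699, 0.001, -0.0]
contact_force: [-1.1, 0.9, 0.5]
opening: 0.005
finger_force: 0.6
```

Run:
```python
from h import *
plan([arc(a,.125) for a in (-7,-13,-19,-24,-29)])
from meas import *
a=snap('top');save(a,'t2.png',(180,125,285,215),7)
```

```text
t4.55 now [0.6511 0.0805 0.1251] yaw 88.7 F [-1.1  0.9  0.5] q [ 0.01  0.89 -0.39  1.55  0.43  0.79 -0.58]
[-7.4, -0.4, 0.1, 0.0, -0.1, 5.7, 1]
[-14.1, -1.4, 0.1, 0.0, -0.1, 11.7, 1]
[-20.7, -3.1, 0.1, 0.0, -0.1, 17.7, 1]
[-26.0, -5.1, 0.1, 0.0, -0.1, 22.7, 1]
[-31.1, -7.5, 0.1, 0.0, -0.1, 27.7, 1]
```

View pics/t2.png

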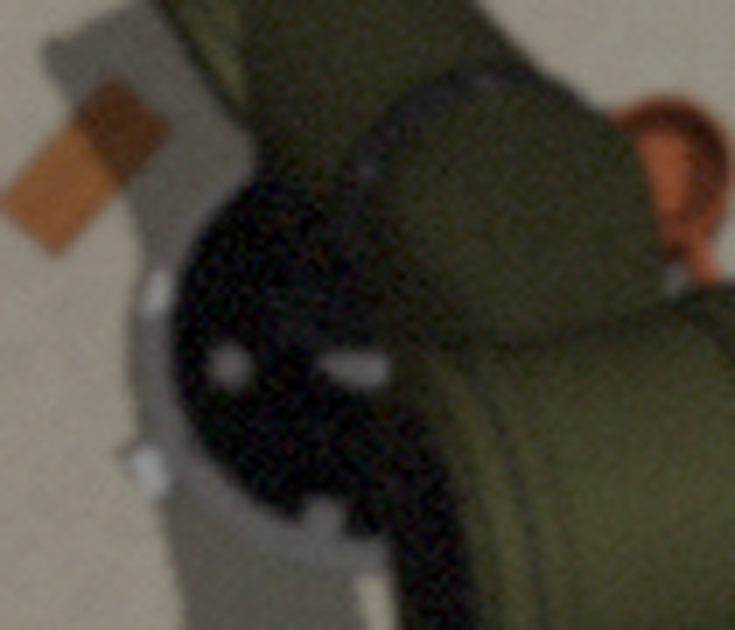

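The notch is now at crop (322,515), about 166°, and the ear is still at (150,468). About 45° of turn is left.

Emit:
{"api": "move_arm", "payload": {"motion": [[-7.4,-0.4,0,0,0,6,1],[-14.1,-1.4,0,0,0,12,1],[-20.7,-3.1,0,0,0,18,1],[-26,-5.1,0,0,0,23,1],[-31,-7.5,0,0,0,28,1]]}}

```text
clock: 5.22
tool_pos: [0.6431, 0.05, 0.1251]
eef_rot: [0.862, 0.507, 0.001, -0.0]
contact_force: [-0.7, 1.4, 0.7]
opening: 0.004
finger_force: 0.6
```

Run:
```python
from h import *
plan([arc(a,.125) for a in (-33,-37,-40,-42,-42)])
```

```text
t5.22 now [0.6431 0.05   0.1251] yaw 60.9 F [-0.7  1.4  0.7] q [-0.01  0.86 -0.26  1.59  0.3   0.73 -0.91]
[-5.1, -0.2, 0.1, 0.0, -0.1, 3.9, 1]
[-9.6, -0.6, 0.1, 0.0, -0.1, 7.9, 1]
[-13.0, -1.2, 0.1, 0.0, -0.1, 10.9, 1]
[-15.2, -1.6, 0.1, 0.0, -0.1, 12.9, 1]
[-15.2, -1.6, 0.1, 0.0, -0.1, 12.9, 1]
```

Emit:
{"api": "move_arm", "payload": {"motion": [[-5,-0.2,0,0,0,4,1],[-9.6,-0.6,0,0,0,8,1],[-13,-1.2,0,0,0,11,1],[-15,-1.6,0,0,0,13,1],[-15,-1.6,0,0,0,13,1]]}}

```text
clock: 5.85
tool_pos: [0.6342, 0.037, 0.1249]
eef_rot: [0.913, 0.407, 0.0, 0.0]
contact_force: [-0.6, 1.2, 1.4]
opening: 0.003
finger_force: 0.5
```

Run:
```python
from h import *
plan([arc(a,.125) for a in (-43,-45,-46)])
a=snap('top');b=snap('side')
f=[cv2.resize(x[...,::-1],(400,400),interpolation=cv2.INTER_CUBIC) for x in (a['frame'][145:215,185:255],b['frame'][190:260,195:265])]
cv2.imwrite('pics/c3.png',np.hstack(f))
np.savez('l.npz',a=a['frame'],b=b['frame'])
```

```text
t5.85 now [0.6342 0.037  0.1249] yaw 48.0 F [-0.6  1.2  1.4] q [-0.02  0.85 -0.2   1.63  0.23  0.69 -1.07]
[-0.7, -0.3, -0.1, 0.0, -0.0, 1.0, 1]
[-3.0, -0.4, -0.1, 0.0, -0.0, 3.0, 1]
[-4.1, -0.5, -0.1, 0.0, -0.0, 4.0, 1]
```

View pics/c3.png

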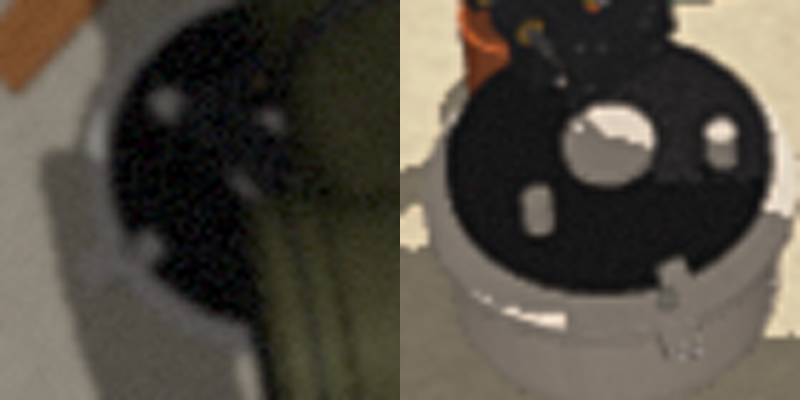

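In the right (side) half the notch is at (675,270), the pin top just outside it at (668,297), the ear at (683,340), the boss at (610,143), and post tops at about (538,190) and (721,130). It's nearly aligned, so I'll compute the angles from one view.

Run:
```python
from h import *
s=snap('side');a=snap('top')
def px(x,y):return ((x-400)/400*70+195-.4,y/400*70+190-.4)
b=ray(s,px(610,143),.126)[:2];print('boss',b)
for n,q,z in [('pc',(538,192),.139),('pa',(721,128),.139),('pin',(668,297),.099),('notch',(675,272),.114),('ear',(684,338),.09)]:
    p=ray(s,px(*q),z)[:2]-b;print(n,np.round(p+b,4),'r%.1f a%.1f'%(1e3*np.hypot(*p),np.degrees(np.arctan2(p[1],p[0]))))
# top view post c blob
g=a['frame'].max(2).astype(float);sub=g[158:168,208:220]-60;sub[sub<0]=0
v,u=np.mgrid[158:168,208:220];q=((sub*u).sum()/sub.sum(),(sub*v).sum()/sub.sum())
p=ray(a,q,.139)[:2]-C;print('top pc',q,1e3*np.hypot(*p),np.degrees(np.arctan2(p[1],p[0])))
f=s['frame'][225:255,225:265];cv2.imwrite('pics/c4.png',cv2.resize(f[...,::-1],(800,600),interpolation=cv2.INTER_CUBIC))
```

```text
boss [0.58439444 0.08757979]
pc [0.615  0.1392] r60.1 a59.3
pa [0.5213 0.0791] r63.7 a-172.3
pin [0.5378 0.1717] r96.1 a119.0
notch [0.5344 0.1653] r92.4 a122.7
ear [0.5258 0.1917] r119.4 a119.4
top pc (np.float64(213.54098360655738), np.float64(162.61748633879782)) 64.01057920642256 63.30818586673208
```

View pics/c4.png

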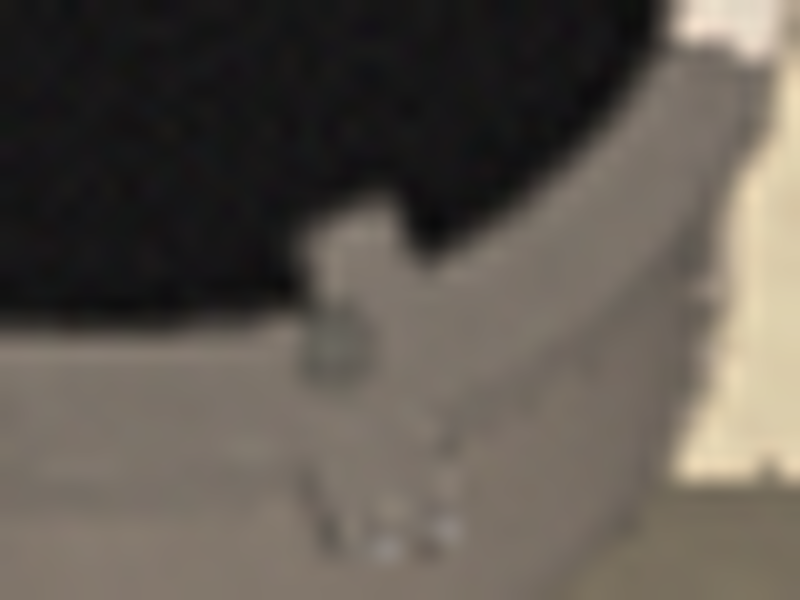

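The pin is at crop (335,345) and the notch opening's middle is at about (355,250), still slightly short. The angles are notch ≈122.8° and pin ≈119.4°, so it needs about 3.3° more.

Emit:
{"api": "move_arm", "payload": {"motion": [[-1.2,-0.2,0,0,0,1,1],[-2.4,-0.3,0,0,0,2,1],[-3.6,-0.4,0,0,0,3.2,1],[-3.7,-0.4,0,0,0,3.3,1]]}}

```text
clock: 6.55
tool_pos: [0.6313, 0.0341, 0.1248]
eef_rot: [0.925, 0.38, -0.0, 0.0]
contact_force: [0.3, 1.1, 1.3]
opening: 0.004
finger_force: 0.6
```

Run:
```python
from h import *
plan([arc(-40,.125)])
s=snap('side');a=snap('top')
f=s['frame'][225:255,225:265];cv2.imwrite('pics/c5.png',cv2.resize(f[...,::-1],(800,600),interpolation=cv2.INTER_CUBIC))
g=a['frame'].max(2).astype(float);sub=g[156:168,207:220]-60;sub[sub<0]=0
v,u=np.mgrid[156:168,207:220];q=((sub*u).sum()/sub.sum(),(sub*v).sum()/sub.sum())
p=ray(a,q,.139)[:2]-C;print('top pc',q,1e3*np.hypot(*p),np.degrees(np.arctan2(p[1],p[0])))
```

```text
t6.55 now [0.6313 0.0341 0.1248] yaw 44.7 F [0.3 1.1 1.3] q [-0.03  0.84 -0.18  1.64  0.22  0.68 -1.11]
[6.8, -0.4, -0.2, 0.0, 0.0, -5.3, 1]
top pc (np.float64(211.89252336448598), np.float64(160.0841121495327)) 72.62940018086766 59.27418652590325
```

View pics/c5.png

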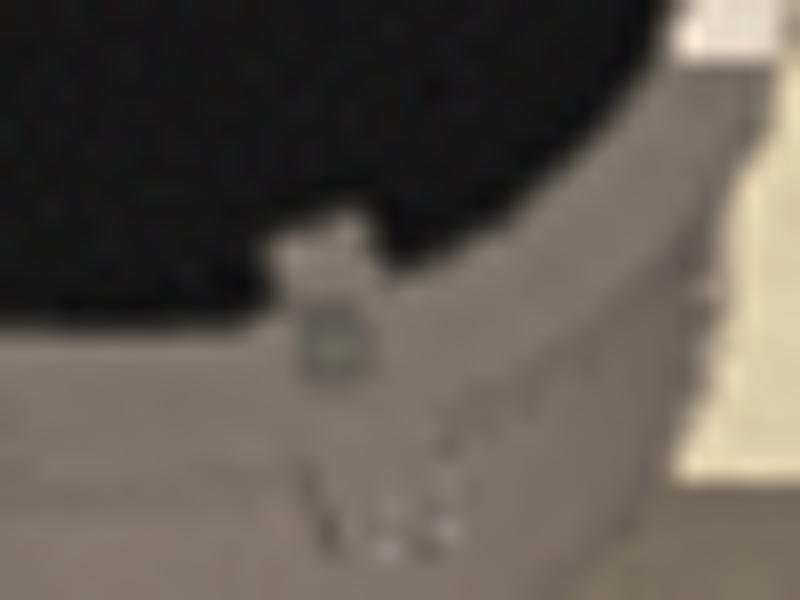

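The notch's back corners are at (270,245) and (357,212), the mouth's right corner at (382,268), and the pin at (335,343). I'll turn those corners into an angle.

Run:
```python
from h import *
s=snap('side');b=np.array([.5844,.0876])
px=lambda x,y:(x/20+225-.475,y/20+225-.475)
for n,q,z,off in [('backL',(270,245),.114,None),('backR',(357,212),.114,None),('mouthR',(382,268),.114,None),('mouthL',(272,300),.114,None),('pin',(335,343),.099,None)]:
    p=ray(s,px(*q),z)[:2]-b;print(n,'r%.1f a%.2f'%(1e3*np.hypot(*p),np.degrees(np.arctan2(p[1],p[0]))))
```

```text
backL r85.5 a114.13
backR r84.3 a124.29
mouthR r96.3 a123.58
mouthL r96.2 a112.69
pin r96.2 a118.54
```

The notch's mean angle is 118.7° against the pin's 118.5°, so it's aligned within the ±1.8° play. I'll back off the post, rise, and go over the boss.

Run:
```python
from h import *
plan([arc(-42,.127),arc(-42,.148),(.609,.057,.152,45),(.586,.081,.145,45),(.586,.081,.133,45)])
```

```text
t6.70 now [0.6313 0.0342 0.1247] yaw 44.7 F [-0.2  1.3 -0.1] q [-0.03  0.84 -0.18  1.64  0.22  0.68 -1.11]
[4.5, -0.3, -2.3, 0.0, 0.0, -3.3, 1]
[4.5, -0.3, -23.3, 0.0, 0.0, -3.3, 1]
[0.2, -31.9, -27.3, 0.0, 0.0, -0.3, 1]
[0.7, -65.2, -20.3, 0.0, 0.0, -0.3, 1]
[0.7, -65.2, -8.3, 0.0, 0.0, -0.3, 1]
```

Emit:
{"api": "move_arm", "payload": {"motion": [[4,0,-2,0,0,-3,1],[4,0,-23,0,0,-3,1],[1,-32,-27,0,0,0,1],[1,-65,-21,0,0,0,1],[1,-65,-8,0,0,0,1]]}}

```text
clock: 7.32
tool_pos: [0.5851, 0.0839, 0.1331]
eef_rot: [0.924, 0.383, 0.0, -0.001]
contact_force: [-0.1, 1.0, 0.5]
opening: 0.006
finger_force: 0.0
```

Emit:
{"api": "move_arm", "payload": {"motion": [[0,0,2,0,0,0,1],[0,0,4,0,0,0,1],[0,0,6,0,0,0,1],[0,0,7,0,0,0,1]]}}

```text
clock: 7.82
tool_pos: [0.587, 0.0804, 0.1262]
eef_rot: [0.925, 0.38, 0.0, 0.001]
contact_force: [-0.8, -1.5, 5.5]
opening: 0.001
finger_force: 2.7
```

Contact is at z≈0.126 as expected. I'll press slowly.

Emit:
{"api": "move_arm", "payload": {"motion": [[0,0,1,0,0,0,1],[0,0,1.5,0,0,0,1],[0,0,2,0,0,0,1],[0,0,2.5,0,0,0,1],[0,0,3,0,0,0,1]]}}

```text
clock: 8.45
tool_pos: [0.5871, 0.0804, 0.1236]
eef_rot: [0.925, 0.38, 0.001, 0.001]
contact_force: [-0.7, -0.8, 6.3]
opening: 0.006
finger_force: 2.7
```

Emit:
{"api": "move_arm", "payload": {"motion": [[0,0,0.5,0,0,0,1],[0,0,1,0,0,0,1],[0,0,1.5,0,0,0,1],[0,0,2,0,0,0,1],[0,0,2,0,0,0,1]]}}

```text
clock: 9.07
tool_pos: [0.5871, 0.0804, 0.1215]
eef_rot: [0.925, 0.38, 0.001, 0.001]
contact_force: [-0.7, -1.3, 5.2]
opening: 0.005
finger_force: 2.5
```

It has sunk 4.5 mm at about 5 N, past the 3 mm level of the pin top, so the pin is entering the notch.

Emit:
{"api": "move_arm", "payload": {"motion": [[0,0,0.8,0,0,0,1],[0,0,1.6,0,0,0,1],[0,0,2.4,0,0,0,1],[0,0,3.2,0,0,0,1],[0,0,4,0,0,0,1]]}}

```text
clock: 9.7
tool_pos: [0.5871, 0.0804, 0.1175]
eef_rot: [0.925, 0.38, 0.001, 0.001]
contact_force: [-0.2, -1.4, 6.0]
opening: 0.003
finger_force: 2.8
```

Emit:
{"api": "move_arm", "payload": {"motion": [[0,0,0.8,0,0,0,1],[0,0,1.6,0,0,0,1],[0,0,2.4,0,0,0,1],[0,0,3,0,0,0,1],[0,0,3.5,0,0,0,1]]}}

```text
clock: 10.32
tool_pos: [0.5871, 0.0804, 0.1147]
eef_rot: [0.925, 0.38, 0.001, 0.001]
contact_force: [-2.7, -2.0, 13.2]
opening: 0.005
finger_force: 6.6
```

Emit:
{"api": "move_arm", "payload": {"motion": [[0,0,0.5,0,0,0,1],[0,0,1,0,0,0,1],[0,0,1,0,0,0,1],[0,0,1,0,0,0,1]]}}

```text
clock: 10.82
tool_pos: [0.5871, 0.0804, 0.1146]
eef_rot: [0.925, 0.38, 0.001, 0.001]
contact_force: [-3.8, -1.8, 17.2]
opening: 0.003
finger_force: 8.7
```

It's bottomed at 0.1146, about 11.5–12 mm down, with the force rising sharply. I'll lift clear and look.

Emit:
{"api": "move_arm", "payload": {"motion": [[0,0,-5,0,0,0,1],[0,0,-30,0,0,0,1],[0,0,-80,0,0,0,1],[0,0,-130,0,0,0,1],[0,0,-160,0,0,0,1]]}}

```text
clock: 11.45
tool_pos: [0.5872, 0.0815, 0.2748]
eef_rot: [0.925, 0.38, 0.002, 0.0]
contact_force: [0.1, -0.3, 0.0]
opening: 0.006
finger_force: 0.0
```

Emit:
{"api": "move_arm", "payload": {"motion": [[0,0,0,0,0,0,1],[0,0,0,0,0,0,1],[0,0,0,0,0,0,1]]}}

```text
clock: 11.82
tool_pos: [0.5855, 0.081, 0.2707]
eef_rot: [0.925, 0.38, -0.002, -0.0]
contact_force: [0.0, -0.8, -0.4]
opening: 0.004
finger_force: 0.0
```

Run:
```python
from h import *
s=snap('side');W=pts(s);st=r.get_state();print(st['clock'],st['tool_pos'],st['contact_force'])
f=s['frame'][190:260,190:270];cv2.imwrite('pics/c6.png',cv2.resize(f[...,::-1],(800,700))[:600])
g=s['frame'].max(2);b=np.array([.5844,.0876])
d=np.hypot(*(W[...,:2]-b).transpose(2,0,1))
for lo,hi,n in((0,.02,'boss'),(.035,.052,'disc'),(.075,.09,'disc outer')):
    m=(d>lo)&(d<hi)&(W[...,2]<.13)&(W[...,2]>.08)
    A=np.c_[W[m][:,:2]-b,np.ones(m.sum())];x=np.linalg.lstsq(A,W[m][:,2],rcond=None)[0];print(n,m.sum(),'median z',np.median(W[m][:,2]),'slope',x[:2])
```

```text
11.875 [0.58563744 0.0810987  0.27082541] [-0.66306804 -0.14636062 -0.37172078]
boss 97 median z 0.11251361710364717 slope [ 0.03400193 -0.04748085]
disc 301 median z 0.10097699088066067 slope [-0.00301493  0.00547689]
disc outer 551 median z 0.10090507964968726 slope [ 0.00856115 -0.0069125 ]
```

View pics/c6.png

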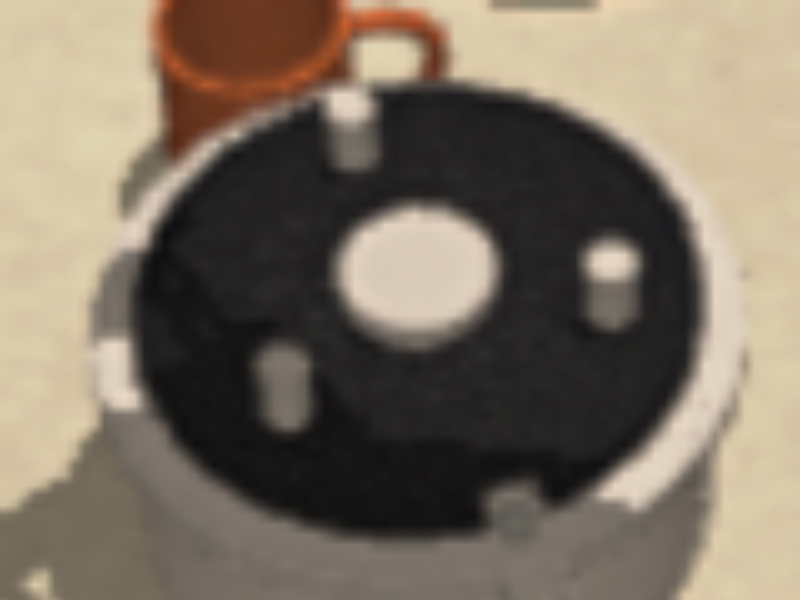

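The bat is flat on the head, with the disc top at z≈0.101 (0.102 expected) and no tilt. The pin at (518,515) sits inside the notch, the other things in view haven't moved, and the arm is clear above. I'll hand it in.

```bash
python3 -c "
from plant import finish_job
print(finish_job())"
```

```text
the job is handed in; nothing more can be done
None
```

The black bat was turned clockwise until its notch was over the pin, pressed home flat on the wheel head, and handed in at about 12 s with the arm clear; the hand-in gave no verdict back.

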